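# Level a book on the tilting stage and hold the colour probe on its marked spot

## Task

A book lies tipped on the tilting stage: first turn the stage's hand knob until the needle of the small dial stands on the long level mark, so that the cover is level. Then lift the colour probe out of its dock and hold it upright on the cover with its nose inside the paper ring, pressed down lightly so that the spring nose is about half in, and finish like that, still holding the probe there for the reading. Only the probe may touch the book and its tray, never press hard on the cover, and leave the other things on the desk where they are.

Things in the scene. Friction and masses are not known exactly. Their poses are not given: they have to be found in the camera images.
- knob_grip (a point): The stage's hand knob: black, knurled, round, 36 mm across, 26 mm high, on an upright shaft on top of the grey gear housing at the stage's left end. Point on its axis, 14 mm above its underside, 12 mm below its top, 78 mm above the desk; the underside is 18 mm above the housing. It does not turn with the knob: z is up, x is the stage's own x (away from the robot at yaw 0).
- knob (a joint): Angle of the hand knob in rad, growing clockwise seen from above; 0 is where the needle is on the level mark and the cover level; stops at -2.75 and 1.25. It starts between about -2.4 and -1.0, so it has to be turned clockwise. It stays where it is left (worm gear; about 0.1 N m to turn).
- needle (a joint): Angle of the dial's needle in rad, geared one to one to the knob in the same sense (clockwise from above grows); 0 is the level mark.
- needle_tip (a point): Tip of the dial's black needle, 28 mm from the dial's centre; the needle's other end is short and broad.
- dial_centre (a point): Centre of the dial's face: a white disc 67 mm across in a black rim, facing up on the gear housing, 76 mm nearer the robot than the knob at yaw 0. Thin short lines every 0.2 rad and one long thick line, the level mark, at its far side (stage's +x, towards the knob).
- dial_mark (a point): Middle of the long thick level mark on the dial, 26.8 mm from the dial's centre.
- tray: Aluminium tray of the stage, 164 (x) x 124 (y) x 8 mm, and the green book fixed on it, 150 x 109 x 18 mm. It tips about the stage's y axis, geared to the knob: far edge up by -knob/10 rad (0.10 to 0.24 at the start). Origin at the middle of the tray's plate, on the tilt axis, 46 mm above the desk; z square to the cover, x to the far edge. The cover is 22 mm above the origin.
- spot (a point): The marked spot on the book's cover: the middle of a flat white paper ring, 32 mm outside and 22 mm inside across, 18 mm to the far side and 12 mm to the right of the tray's middle. Its z axis is square to the cover; it tips with the tray. About 68 mm above the desk when level.
- dock: The probe's dock: a fixed black foot 84 x 84 x 3 mm with a square block on it, 40 mm high in all, and a square well 29 mm wide in its top, 22 mm deep, in which the probe stands upright with 1.5 mm of play each side. Origin at the centre of its underside, z up.
- probe_grip (a point): The colour probe: loose, upright square black barrel 26 x 26 mm, 92 mm long, 0.12 kg, with a round aluminium nose 12 mm across below. Point on the barrel's axis, 66 mm above the nose's tip (nose out), 40 mm below the barrel's top; in the dock it is 70 mm above the desk, 30 mm above the dock's top. z runs up the barrel; x and y are square to its flat sides. Lift it 40 mm or more to clear the dock.
- probe_tip (a point): The middle of the flat end of the probe's spring nose, 66 mm below the grip point when the nose is out.
- nose (a joint): How far the spring nose is pushed in, in m: 0 out, 0.008 fully in. It takes 0.8 N to begin to move and 0.8 N more for each mm, so 4 N half in.
- probe: The whole probe; origin at the tip of the nose when it is out, z up the barrel.
- blotter: Bystander: wooden rocker blotter with a knob, 56 x 114 x 68 mm, loose. Origin at the centre of its underside.
- bell: Bystander: brass desk bell, 76 mm across, 62 mm high, loose. Origin at the centre of its underside.
- ink: Bystander: square glass ink bottle, 48 x 48 x 58 mm, loose. Origin at the centre of its underside.
Things that resemble listed ones, but are neither listed nor needed, are in the scene too. What is shaped like the probe but green or red is not meant.

How it is judged:
By the outcome, as a careful person would: the job done as asked, in the order asked, and still so for the second after the job is handed in, while the arm keeps its last pose, push and grip.
It also fails if it takes over 58 s, if anything falls off the work surface, if the arm or the gripper's body presses on something with over 40 N, if the wrist force passes 120 N, or if a joint passes its speed limit or range.

## Robot

A 6-joint arm with a two-finger parallel gripper is mounted at the origin on the work surface; the furniture and walls round the work are solid. World frame = base frame: x ahead of the robot, y to its left, z up, the work surface at z = 0. Lengths are in m, angles in degrees, forces in N, time in s.
With the tool pointing down it reaches from about 0.4 to 0.825 m from the base axis. Payload 7 kg.
Tool frame: the origin (TCP) lies on the centre line of the jaws, within the pads' length; the fingertips stand 14 mm ahead of it and the grasp point (between the pads) lies 5 mm behind it; z points along the fingers, y is the line along which they close (so a half turn about z gives the same grasp; the last joint's range is limited). The gripper opens to 88 mm and grips with 3 to 60 N. Pads are 19 mm wide; open, the fingers measure 130 mm over their backs; the gripper's body (78 mm by 193 mm) begins 47 mm behind the grasp point.
Start: joints at [16.507, 20.546, 0.682, 0, -70.136, -16.507], TCP at [0.675, -0, 0.241] pointing down, gripper open.
Joint ranges: [-176.03, 176.03], [-82.01, 121.73], [-58.28, 71.71], [-173.87, 95.51], [-174.79, -0.11], [-173.66, 173.66]. Speed limits (degrees/s): [136.94, 136.94, 172.46, 180, 180, 180].

## Interface

Orientations are given as [roll, pitch, yaw] about the fixed x, y, z axes, in that order (R = Rz(yaw) Ry(pitch) Rx(roll)).
In Python, from plant import r gives the robot as it stands.
- The arm moves only by the tool send_rows, never from a script. Its argument "steps" is a list of rows, each an object with "dp": the shift along the tool's x, y, z in mm, a list of three; "roll": the turn about the tool's z in rad; "jaw": the opening in per cent of the stroke, from 0 (shut) to 100 (fully open). In form: [{"dp": [tx, ty, tz], "roll": roll, "jaw": jaw}, ...]. A call has 1 to 5 rows; each row is the pose to reach, as a shift and turn from the pose commanded when the call began, along the tool's axes at that moment; what a row does not reach only later rows make up. A row lasts 1/8 s, in which the tool goes at most 62.5 mm and 10.7 degrees, less where a joint would pass 70% of its speed; a pose out of reach is approached as far as the arm can. A call with a gripper value outside its range is refused whole. The fingers move at their own pace and stop on an object; "newtons" is the grip in N (left out, the last holds). Time passes only in rows, so rows that repeat a pose let the fingers close. It gives the time, the measured TCP pose, the force, the opening and the grip force at its end, in the units of the state.
- r.get_state(): the state, without advancing time (a new reading comes with each control period).
- r.capture(name): name is "scene" or "side" or "wrist"; returns a dict with "image" (400x640x3 uint8, blue, green, red), "K" (3x3 intrinsics, pixels), "dist" ([k1, k2, p1, p2, k3] as OpenCV has them; the pictures are not rectified), "rvec" (rotation vector, rad) and "tvec" (3), from world to camera coordinates, as OpenCV has them. Camera axes: x right, y down, z forward; pixel columns grow to the right and rows downward; lengths in m; the calibration is good to about 2 mm. A picture is of the moment at which its call begins. There is no depth.
- r.close_job(): hands the job in; it is judged then, once.
The state is a dict: "time_s": time; "joints": joint angles; "qd": joint speeds; "joint_torque": joint torques, N m; "tcp_pos": TCP position; "eef_rot": TCP orientation; "contact_force": force on the tool from outside, world axes, zero at the start; "moment": the same for the moment, N m; "gripper_width": finger opening in m; "gripper_force": force on a finger pad.
Only numpy, scipy, OpenCV 4.12 (cv2) and the standard library are available. Lean on these libraries where they do the work, as an engineer would, in place of code of your own. Each camera call takes 0.05 s, during which the arm holds its last target. There are 200 camera calls.

## Working session

There is one attempt and no reset: what is moved stays moved. The work goes in short steps, Python scripts to look and compute and a tool call to move; the robot and the scene stay as the last step left them, time stands still between calls to the robot, and variables do not carry over. Pictures are saved under pics/ and viewed, at most 10 in all, crops included, and the job is handed in when it is done.

Besides the shell and the picture viewer there is one more tool, called after "Call:" by a JSON object that holds its "fn" and its "kwargs", one argument or row to a line. send_rows: Moves the arm, as the interface text tells. Its arguments: {"type":"object","properties":{"steps":{"type":"array","items":{"type":"object","properties":{"dp":{"type":"array","items":{"type":"number"}},"roll":{"type":"number"},"jaw":{"type":"number"}}}},"newtons":{"type":"number"}},"required":["steps"]}

```bash
mkdir -p pics; cat > h.py <<'E'
import numpy as np, cv2
from plant import r
def cap(n):
    c=r.capture(n); c={k:np.array(v) for k,v in c.items()}; return c
def ray(c,uv):
    p=cv2.undistortPoints(np.array([[uv]],float),c["K"].astype(float),c["dist"].astype(float))[0,0]
    R=cv2.Rodrigues(c["rvec"].astype(float))[0]; o=-R.T@c["tvec"].reshape(3)
    return o,R.T@np.array([p[0],p[1],1.])
def onz(c,uv,z):
    o,d=ray(c,uv); return o+d*(z-o[2])/d[2]
def proj(c,P):
    return cv2.projectPoints(np.array(P,float).reshape(-1,3),c["rvec"].astype(float),c["tvec"].astype(float),c["K"].astype(float),c["dist"].astype(float))[0][:,0]
def tri(c1,u1,c2,u2):
    o1,d1=ray(c1,u1);o2,d2=ray(c2,u2);A=np.stack([d1,-d2],1);s=np.linalg.lstsq(A,o2-o1,rcond=None)[0]
    a=o1+s[0]*d1;b=o2+s[1]*d2;return (a+b)/2,np.linalg.norm(a-b)
E
python3 - <<'E'
from h import *
import pickle
d={}
for n in("scene","side","wrist"):
    d[n]=cap(n); cv2.imwrite(f"pics/{n}0.png",d[n]["image"])
    o,_=ray(d[n],(320,200)); print(n,o)
pickle.dump(d,open("d0.pkl","wb"))
print(r.get_state())
E
```

```text
scene [-0.32493724 -0.54736128  0.94761703]
side [ 0.26899417 -1.36078665  0.95171501]
wrist [ 0.67422636 -0.06875467  0.38334877]
{'time_s': 0.15, 'joints': array([ 1.65060554e+01,  2.05835577e+01,  6.43777892e-01, -1.31921104e-02,
       -7.01359666e+01, -1.65072048e+01]), 'qd': array([ 0.06638801, -0.1328368 ,  0.12967153,  0.03641664, -0.02968382,
       -0.01061579]), 'joint_torque': array([ 1.39394037e-04, -5.83274567e+01,  2.93289685e+01,  7.00122759e+00,
        8.75052094e-03, -9.76538854e-05]), 'tcp_pos': array([ 6.74633535e-01, -4.85244229e-05,  2.39809375e-01]), 'eef_rot': array([ 1.79923851e+02, -9.63226605e-03, -9.00056338e+01]), 'contact_force': array([-1.15563664, -0.16685841, -0.25625883]), 'moment': array([-0.04551977, -0.07742893,  0.03490226]), 'gripper_force': 0.0, 'gripper_width': 0.08783774208445655}
```

View pics/scene0.png

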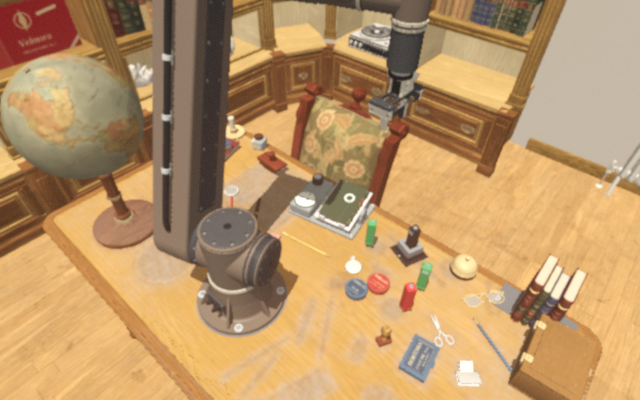

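View pics/side0.png

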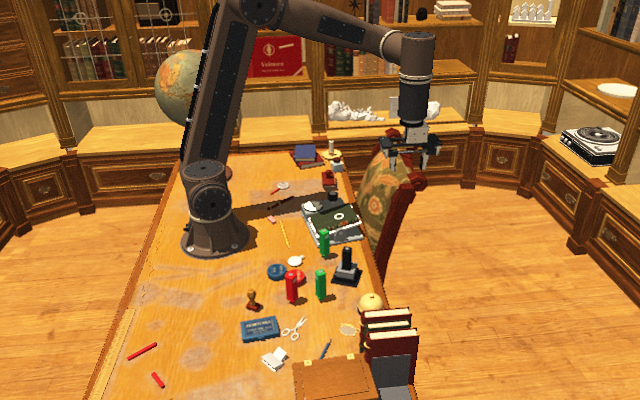

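View pics/wrist0.png

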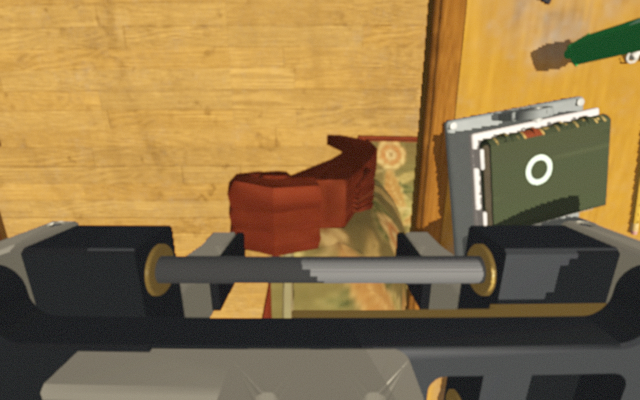

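The scene view shows the stage at about (330,205), with the dial at (305,201), the knob at (318,180) and the ring at (351,198). In the side view the stage is around (333,222).
Candidates for the probe in the scene view:
- black barrel in the dock at (413,237), which is the one described
- green lookalikes at (371,232) and (425,277)
- red lookalike at (408,297)

Next I'll measure roughly and check one crop.

```bash
python3 - <<'E'
from h import *
import pickle
d=pickle.load(open("d0.pkl","rb")); s,e,w=d["scene"],d["side"],d["wrist"]
print("ring wrist z.075",onz(w,(539,169),.075)); print("ring scene",onz(s,(351,198),.075))
print("dial",onz(s,(305,201),.05)); print("knob top",onz(s,(318,178),.09))
print("probe top tri",tri(s,(414,227),e,(347,247))); print("dock foot",onz(s,(408,252),.003),onz(e,(346,280),.003))
for n,uv in dict(green1=(371,245),green2=(424,290),red=(407,310),bell=(464,268)).items(): print(n,onz(s,uv,0))
a=cv2.resize(s["image"][165:265,280:440],None,fx=5,fy=5,interpolation=cv2.INTER_CUBIC)
cv2.imwrite("pics/crop1.png",a)
E
```

```text
ring wrist z.075 [ 0.44021805 -0.02217401  0.075     ]
ring scene [ 0.43908164 -0.02984938  0.075     ]
dial [0.35051225 0.08626835 0.05      ]
knob top [0.42830336 0.09970931 0.09      ]
probe top tri (array([ 0.4338328 , -0.25637049,  0.11012235]), np.float64(0.000561071766926825))
dock foot [ 0.43145123 -0.25936081  0.003     ] [ 0.4277255  -0.28229832  0.003     ]
green1 [ 3.81264969e-01 -1.59191336e-01  1.11022302e-16]
green2 [ 3.48516436e-01 -3.64105270e-01  1.11022302e-16]
red [ 0.26349059 -0.36253878  0.        ]
bell [ 4.92539552e-01 -4.12544684e-01 -1.11022302e-16]
```

View pics/crop1.png

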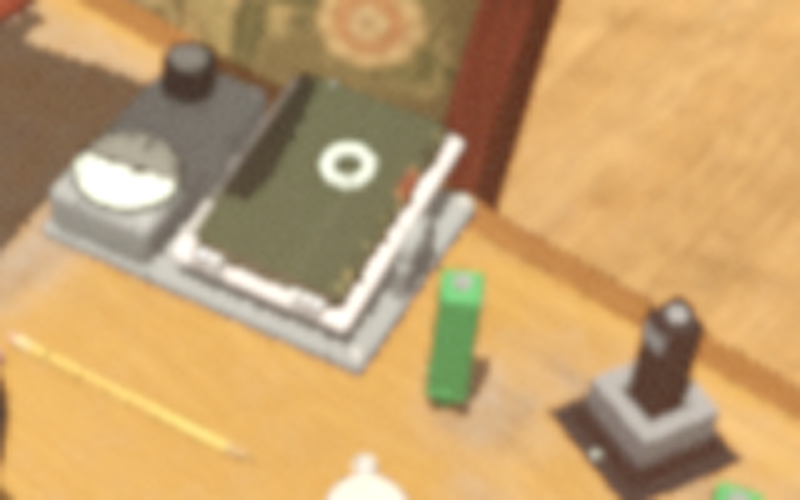

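The crop confirms the black barrel in the grey block as the probe, at scene (413,237) and world (0.434,-0.257); its top triangulates to z 0.110, as it should. The dial is at crop (125,172) and the knob at (188,70). Next I'll move the wrist camera over the dial and knob.

Call:
{"fn": "send_rows", "kwargs": {
  "steps": [
    {"dp": [-38, 55, -4]},
    {"dp": [-76, 110, -8]},
    {"dp": [-114, 165, -12]},
    {"dp": [-152, 220, -16]},
    {"dp": [-190, 275, -20]}
  ]
}}

```text
invalid input
```

Call:
{"fn": "send_rows", "kwargs": {
  "steps": [
    {"dp": [0, 0, 0]},
    {"dp": [0, 0, 0]},
    {"dp": [0, 0, 0]}
  ]
}}

```text
invalid input
```

```bash
python3 - <<'E'
from h import *
import pickle
c=cap("wrist"); pickle.dump(c,open("w1.pkl","wb")); cv2.imwrite("pics/w1.png",c["image"]); s=r.get_state(); print(s["tcp_pos"],s["eef_rot"],s["joints"],s["contact_force"],s["time_s"]); print(ray(c,(320,200)),c["K"])
E
```

```text
[ 6.74723049e-01 -1.62245054e-05  2.39972114e-01] [ 1.79941002e+02 -8.18887825e-03 -9.00039270e+01] [ 1.65085097e+01  2.05764516e+01  6.53100640e-01 -9.48177760e-03
 -7.01355420e+01 -1.65092145e+01] [-0.05997514  0.272615    1.21677787] 0.2
(array([ 0.67426297, -0.06875711,  0.38347051]), array([-5.54560757e-04,  2.53124224e-01, -9.67454493e-01])) [[293.75851451   0.         320.00796401]
 [  0.         293.75851451 201.86659499]
 [  0.           0.           1.        ]]
```

View pics/w1.png

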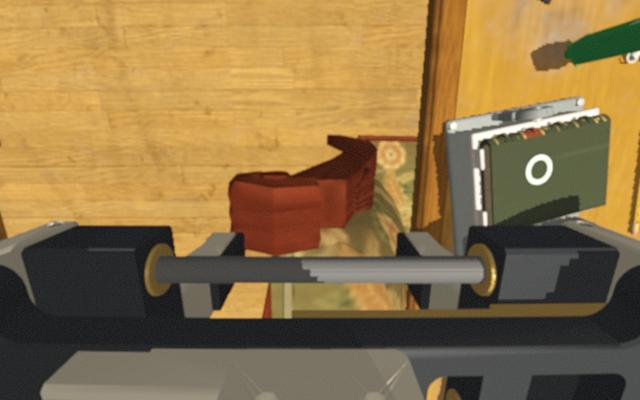

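Nothing moved, so that was the same view again. The move was refused, most likely because each row needs every field.

Call:
{"fn": "send_rows", "kwargs": {
  "steps": [
    {"dp": [-38, 55, -4], "roll": 0, "jaw": 100},
    {"dp": [-76, 110, -8], "roll": 0, "jaw": 100},
    {"dp": [-114, 165, -12], "roll": 0, "jaw": 100},
    {"dp": [-152, 220, -16], "roll": 0, "jaw": 100},
    {"dp": [-190, 275, -20], "roll": 0, "jaw": 100}
  ],
  "newtons": 20
}}

```text
time_s: 0.82
tcp_pos: [0.4167, 0.178, 0.2594]
eef_rot: [-180.0, 0.0, -90.0]
contact_force: [0.1, 1.8, 0.1]
gripper_width: 0.0874
gripper_force: 0.0
```

Call:
{"fn": "send_rows", "kwargs": {
  "steps": [
    {"dp": [0, 0, 0], "roll": 0, "jaw": 100},
    {"dp": [0, 0, 0], "roll": 0, "jaw": 100}
  ],
  "newtons": 20
}}

```text
time_s: 1.08
tcp_pos: [0.4183, 0.1777, 0.2595]
eef_rot: [-180.0, 0.0, -89.9]
contact_force: [0.3, -0.2, 0.3]
gripper_width: 0.0878
gripper_force: 0.0
```

```bash
python3 - <<'E'
from h import *
import pickle
c=cap("wrist"); pickle.dump(c,open("w1.pkl","wb")); cv2.imwrite("pics/w1.png",c["image"]); s=r.get_state(); print(s["tcp_pos"],s["eef_rot"],s["joints"],s["contact_force"],s["time_s"])
E
```

```text
[0.41870235 0.17717804 0.25924459] [-1.79993906e+02 -5.63734083e-04 -9.00002346e+01] [ 4.78929061e+01 -1.55773766e+00 -2.39903919e+01  5.29994840e-03
 -6.75636782e+01 -4.78951634e+01] [ 0.31676495 -0.80724966  0.46214501] 1.125
```

View pics/w1.png

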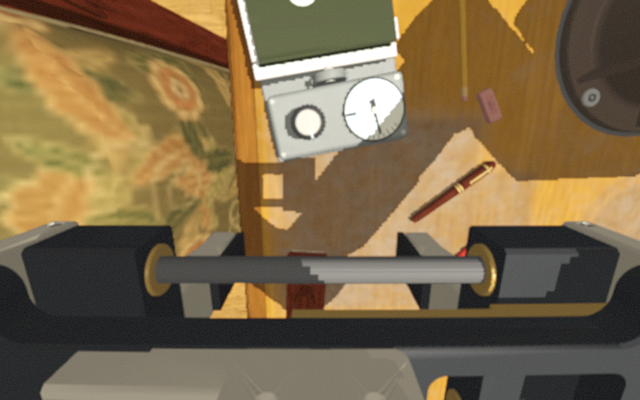

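The wrist view shows the knob top at about (307,122), the dial centre at about (374,110), the level mark at about (352,113) and the needle pointing down to about (378,133). I'll measure these more finely.

```bash
python3 - <<'E'
from h import *
import pickle
c=pickle.load(open("w1.pkl","rb")); im=c["image"]
g=cv2.cvtColor(im,cv2.COLOR_BGR2GRAY)
a=cv2.resize(im[65:165,265:425],None,fx=5,fy=5,interpolation=cv2.INTER_CUBIC); cv2.imwrite("pics/crop2.png",a)
m=np.zeros_like(g); m[70:150,340:410]=(g[70:150,340:410]>215)*255
cs=max(cv2.findContours(m,0,1)[0],key=cv2.contourArea); print("dial",cv2.fitEllipse(cv2.convexHull(cs)))
m=np.zeros_like(g); m[95:145,280:335]=(g[95:145,280:335]<90)*255
cs=max(cv2.findContours(m,0,1)[0],key=cv2.contourArea); print("knob",cv2.minEnclosingCircle(cs))
for n,uv,z in (("dial",(374,110),.052),("mark",(352,113),.052),("tip",(378,133),.052),("knobtop",(307,122),.09)): print(n,onz(c,uv,z))
E
```

```text
dial ((371.57354736328125, 106.51534271240234), (50.86986541748047, 62.54350662231445), 36.25092697143555)
knob ((305.5407409667969, 122.09247589111328), 16.279401779174805)
dial [0.35643127 0.09438097 0.052     ]
mark [0.38152024 0.09775381 0.052     ]
tip [0.3505489  0.12006046 0.052     ]
knobtop [0.43154107 0.10793653 0.09      ]
```

View pics/crop2.png

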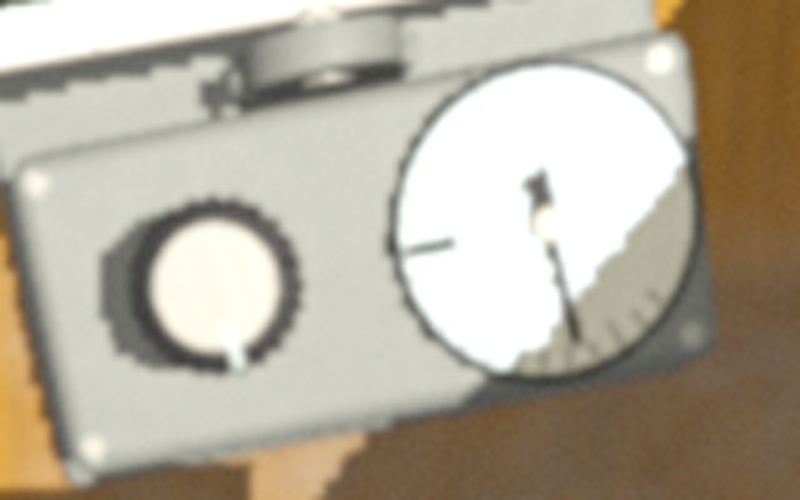

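Reading the crop back into the full picture: dial centre (374,109.3), level mark middle (350.2,114.5), needle tip (380.2,133), knob top centre (308.5,122).

```bash
python3 - <<'E'
from h import *
import pickle
c=pickle.load(open("w1.pkl","rb")); d0=pickle.load(open("d0.pkl","rb"))
for z in (.046,.05,.055):
    o,m,t=[onz(c,u,z)[:2] for u in((374,109.3),(350.2,114.5),(380.2,133))]
    a=lambda v:np.arctan2(v[1],v[0])
    print(z,o,np.linalg.norm(m-o),np.linalg.norm(t-o),"yaw",np.degrees(a(m-o)),"needle",-(a(t-o)-a(m-o)))
    k=onz(c,(308.5,122),.09)[:2]; print(k,np.linalg.norm(k-o),np.degrees(a(k-o)))
print("ring",onz(d0["wrist"],(539,169),.072))
yaw=a(k-o); R=np.array([[np.cos(yaw),-np.sin(yaw)],[np.sin(yaw),np.cos(yaw)]])
for P in ((.440,-.024),): 
  S=np.array(P); C=S-R@[.018,-.012]; print("tray c",C,"knob in stage",R.T@(k-C))
# probe: edges of top from scene
E
```

```text
0.046 [0.3554199  0.09335363] 0.02816028585921781 0.028241895885145512 yaw 12.09157846161618 needle -1.6703726016429408
[0.42999583 0.10793508] 0.0759880817071178 11.063181402111246
0.05 [0.35611815 0.09352699] 0.02784487765278503 0.0279255736087337 yaw 12.091578461616207 needle -1.6703726016429394
[0.42999583 0.10793508] 0.07526955187291828 11.035661262132773
0.055 [0.35699096 0.09374369] 0.02745061739474407 0.027530170763218953 yaw 12.091578461616207 needle -1.6703726016429412
[0.42999583 0.10793508] 0.0743714145305614 11.000513303921501
ring [ 0.43794133 -0.02172081  0.072     ]
tray c [ 0.42004093 -0.01565521] knob in stage [0.03335521 0.11941981]
```

The needle reads -1.66 rad and the stage yaw is about 11°. The knob is at (0.430,0.108), 76 mm from the dial as specified. I'll go above it with roll -0.3, so the turn ends with the camera over the dial.

Call:
{"fn": "send_rows", "kwargs": {
  "steps": [
    {"dp": [25, -4, 35], "roll": -0.15, "jaw": 75},
    {"dp": [50, -8, 70], "roll": -0.3, "jaw": 75},
    {"dp": [69, -11, 110], "roll": -0.3, "jaw": 75},
    {"dp": [69, -11, 110], "roll": -0.3, "jaw": 75},
    {"dp": [69, -11, 110], "roll": -0.3, "jaw": 75}
  ],
  "newtons": 20
}}

```text
time_s: 1.75
tcp_pos: [0.4306, 0.1081, 0.1499]
eef_rot: [-180.0, -0.0, -72.9]
contact_force: [0.2, 0.2, 0.9]
gripper_width: 0.0657
gripper_force: 0.0
```

Call:
{"fn": "send_rows", "kwargs": {
  "steps": [
    {"dp": [0, 0, 40], "roll": 0, "jaw": 75},
    {"dp": [0, 0, 76], "roll": 0, "jaw": 75},
    {"dp": [0, 0, 76], "roll": 0, "jaw": 75},
    {"dp": [0, 0, 76], "roll": 0, "jaw": 30},
    {"dp": [0, 0, 76], "roll": 0, "jaw": 30}
  ],
  "newtons": 30
}}

```text
time_s: 2.38
tcp_pos: [0.4305, 0.1092, 0.075]
eef_rot: [-179.8, 0.1, -72.8]
contact_force: [0.0, 0.5, 0.0]
gripper_width: 0.0512
gripper_force: 0.0
```

Call:
{"fn": "send_rows", "kwargs": {
  "steps": [
    {"dp": [0, 0, 0], "roll": 0, "jaw": 30},
    {"dp": [0, 0, 0], "roll": 0, "jaw": 30}
  ],
  "newtons": 30
}}

```text
time_s: 2.62
tcp_pos: [0.4307, 0.109, 0.0742]
eef_rot: [-179.8, 0.0, -72.8]
contact_force: [2.9, 0.3, 3.1]
gripper_width: 0.0353
gripper_force: 30.0
```

Call:
{"fn": "send_rows", "kwargs": {
  "steps": [
    {"dp": [0, 0, 0], "roll": 0.16, "jaw": 30},
    {"dp": [0, 0, 0], "roll": 0.32, "jaw": 30},
    {"dp": [0, 0, 0], "roll": 0.48, "jaw": 30},
    {"dp": [0, 0, 0], "roll": 0.64, "jaw": 30},
    {"dp": [0, 0, 0], "roll": 0.8, "jaw": 30}
  ],
  "newtons": 30
}}

```text
time_s: 3.25
tcp_pos: [0.4322, 0.109, 0.0743]
eef_rot: [-179.8, 0.2, -118.9]
contact_force: [13.9, -7.7, -6.7]
gripper_width: 0.0355
gripper_force: 30.0
```

Call:
{"fn": "send_rows", "kwargs": {
  "steps": [
    {"dp": [0, 0, 0], "roll": 0.16, "jaw": 30},
    {"dp": [0, 0, 0], "roll": 0.32, "jaw": 30},
    {"dp": [0, 0, 0], "roll": 0.48, "jaw": 30},
    {"dp": [0, 0, 0], "roll": 0.64, "jaw": 30},
    {"dp": [0, 0, 0], "roll": 0.8, "jaw": 30}
  ],
  "newtons": 30
}}

```text
time_s: 3.88
tcp_pos: [0.433, 0.1079, 0.0743]
eef_rot: [-179.9, 0.3, -164.7]
contact_force: [24.1, -16.3, -10.0]
gripper_width: 0.0354
gripper_force: 30.0
```

Call:
{"fn": "send_rows", "kwargs": {
  "steps": [
    {"dp": [0, 0, 0], "roll": 0.05, "jaw": 30},
    {"dp": [0, 0, 0], "roll": 0.05, "jaw": 30},
    {"dp": [0, 0, 0], "roll": 0.05, "jaw": 30}
  ],
  "newtons": 30
}}

```text
time_s: 4.25
tcp_pos: [0.433, 0.1078, 0.0743]
eef_rot: [-179.9, 0.3, -167.2]
contact_force: [23.0, -16.4, -9.3]
gripper_width: 0.0351
gripper_force: 30.0
```

```bash
python3 - <<'E'
from h import *
import pickle
c=cap("wrist"); pickle.dump(c,open("w2.pkl","wb"))
p=proj(c,[[.356,.0935,.05]])[0]; print(p); x,y=np.clip(p,75,[565,325]).astype(int)
a=cv2.resize(c["image"][y-75:y+75,x-75:x+75],None,fx=4,fy=4,interpolation=cv2.INTER_CUBIC); cv2.imwrite("pics/crop3.png",a); print(x,y)
E
```

```text
[323.82370082 106.96334445]
323 106
```

View pics/crop3.png

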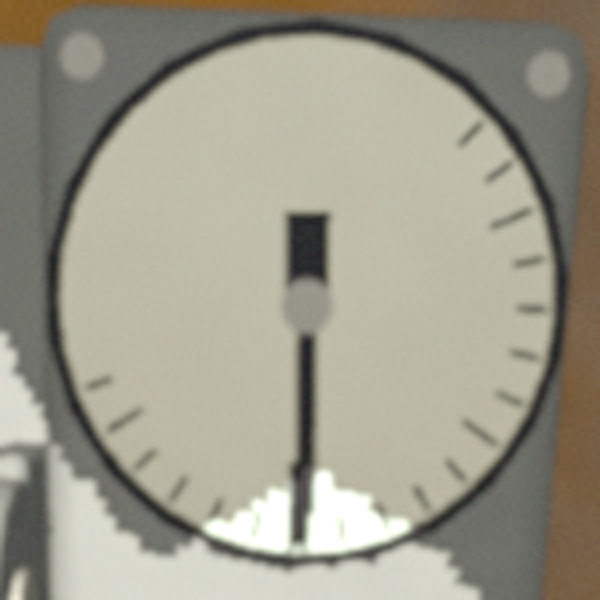

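The dial fills the crop, with its centre at (307,303). The needle is almost on the level mark: the needle runs at x≈306 and the mark at x≈299 near the bottom. I'll measure the small remainder.

```bash
python3 - <<'E'
from h import *
import pickle
c=pickle.load(open("w2.pkl","rb")); g=cv2.cvtColor(c["image"],cv2.COLOR_BGR2GRAY)
a=cv2.resize(g[31:181,248:398],None,fx=4,fy=4,interpolation=cv2.INTER_CUBIC).astype(float)
for y in list(range(220,280,12))+list(range(340,556,8)):
    row=a[y,270:345]; b=np.median(row); w=np.clip(b-row-25,0,None)
    idx=np.where(w>0)[0]
    print(y,b,round((w*np.arange(270,345)).sum()/max(w.sum(),1e-6),1),round(w.sum()/100,1),idx.min()+270 if len(idx) else 0,idx.max()+270 if len(idx) else 0)
print(onz(c,(248+307/4,31+303/4),.05))
E
```

```text
220 92.0 307.5 8.2 291 324
232 106.0 307.1 11.6 290 324
244 106.0 306.8 12.0 290 324
256 107.0 307.3 12.9 290 324
268 104.0 307.1 12.4 290 324
340 185.0 306.4 15.5 295 317
348 185.0 306.0 17.2 294 317
356 185.0 305.9 17.3 294 317
364 184.0 306.0 17.2 294 317
372 184.0 305.9 17.0 294 317
380 184.0 305.9 17.0 294 317
388 184.0 306.0 17.0 294 317
396 185.0 306.0 17.5 294 317
404 184.0 306.0 17.2 294 317
412 184.0 306.0 17.1 294 317
420 184.0 306.0 17.3 294 317
428 183.0 305.8 16.3 294 317
436 183.0 305.5 16.0 294 317
444 182.0 305.5 15.9 294 317
452 182.0 305.5 16.0 294 317
460 180.0 304.7 17.0 292 317
468 181.0 301.2 19.3 288 315
476 180.0 300.2 15.6 289 311
484 185.0 301.1 11.5 291 310
492 245.0 301.2 24.2 288 313
500 255.0 301.5 26.0 289 314
508 255.0 300.9 27.3 289 314
516 255.0 299.0 22.1 288 310
524 254.0 298.4 20.1 289 308
532 255.0 298.3 20.7 288 308
540 255.0 297.6 16.8 288 307
548 255.0 296.9 3.6 288 306
[0.35578066 0.0939668  0.05      ]
```

Call:
{"fn": "send_rows", "kwargs": {
  "steps": [
    {"dp": [0, 0, 0], "roll": 0.03, "jaw": 30},
    {"dp": [0, 0, 0], "roll": 0.03, "jaw": 30},
    {"dp": [0, 0, 0], "roll": 0.03, "jaw": 30}
  ],
  "newtons": 30
}}

```text
time_s: 4.68
tcp_pos: [0.4331, 0.1078, 0.0743]
eef_rot: [-179.9, 0.3, -169.0]
contact_force: [23.2, -16.7, -9.3]
gripper_width: 0.0354
gripper_force: 30.0
```

Call:
{"fn": "send_rows", "kwargs": {
  "steps": [
    {"dp": [0, 0, 0], "roll": 0, "jaw": 60},
    {"dp": [0, 0, 0], "roll": 0, "jaw": 60},
    {"dp": [0, 0, 0], "roll": 0, "jaw": 60}
  ],
  "newtons": 30
}}

```text
time_s: 5.05
tcp_pos: [0.4292, 0.1084, 0.0733]
eef_rot: [180.0, -0.0, -169.1]
contact_force: [0.3, -0.8, -0.1]
gripper_width: 0.0518
gripper_force: 0.0
```

```bash
cat > dial.py <<'E'
from h import *
c=cap("wrist"); g=cv2.cvtColor(c["image"],cv2.COLOR_BGR2GRAY)
x,y=proj(c,[[.3558,.094,.05]])[0].round().astype(int); x0,y0=x-75,y-75
a=cv2.resize(g[y0:y0+150,x0:x0+150],None,fx=4,fy=4,interpolation=cv2.INTER_CUBIC).astype(float)
def cen(r_):
    o=[]
    for q in r_:
        row=a[q,265:350]; w=np.clip(np.median(row)-row-25,0,None); o.append((q,(w*np.arange(265,350)).sum()/max(w.sum(),1e-6)))
    return np.array(o)
for q in (240,250,260,270,350,390,430,450,524,530,536): print(cen([q])[0].round(1))
n=cen(list(range(235,270,3))+list(range(350,450,4))); p=np.polyfit(n[:,0],n[:,1],1)
print("needle slope",p,"state",r.get_state()["tcp_pos"],r.get_state()["contact_force"])
k=cen(range(522,538,2)).mean(0); print("mark slope",(k[1]-np.polyval(p,301))/(k[0]-301))
E
python3 dial.py
```

```text
[240.  300.5]
[250.  300.1]
[260. 300.]
[270.  299.5]
[350.  296.5]
[390.  294.9]
[430.  293.7]
[450.  292.9]
[524.  298.3]
[530.  298.4]
[536.  298.4]
needle slope [-3.51823148e-02  3.08909454e+02] state [0.42920742 0.10844922 0.07331677] [ 0.48173681 -0.13131189  0.06566849]
mark slope 0.00012217479381080776
```

After release the needle is about 0.035 rad past the mark. I'll regrip better centred, check, and turn back.

Call:
{"fn": "send_rows", "kwargs": {
  "steps": [
    {"dp": [-3, 0, 0], "roll": 0, "jaw": 60},
    {"dp": [-3, 0, 0], "roll": 0, "jaw": 30},
    {"dp": [-3, 0, 0], "roll": 0, "jaw": 30},
    {"dp": [-3, 0, 0], "roll": 0, "jaw": 30},
    {"dp": [-3, 0, 0], "roll": 0, "jaw": 30}
  ],
  "newtons": 25
}}

```text
time_s: 5.72
tcp_pos: [0.4322, 0.1074, 0.0732]
eef_rot: [-179.9, -0.1, -169.0]
contact_force: [4.4, -9.7, 0.5]
gripper_width: 0.0353
gripper_force: 25.0
```

```bash
python3 dial.py|tail -2
```

```text
needle slope [-5.15328911e-02  3.13902597e+02] state [0.43219655 0.10743129 0.07322602] [ 5.32721326 -9.28949067  0.01543834]
mark slope -0.004109867374080872
```

Call:
{"fn": "send_rows", "kwargs": {
  "steps": [
    {"dp": [0, 0, 0], "roll": -0.045, "jaw": 30},
    {"dp": [0, 0, 0], "roll": -0.045, "jaw": 30},
    {"dp": [0, 0, 0], "roll": -0.045, "jaw": 30}
  ],
  "newtons": 25
}}

```text
time_s: 6.15
tcp_pos: [0.4322, 0.1075, 0.0732]
eef_rot: [-179.9, -0.1, -166.5]
contact_force: [4.6, -9.1, 0.8]
gripper_width: 0.0355
gripper_force: 25.0
```

```bash
python3 dial.py
```

```text
[240.  303.5]
[250. 303.]
[260.  302.3]
[270. 302.]
[350. 297.]
[390.  294.8]
[430.  292.3]
[450.  291.4]
[524.  288.6]
[530. 288.]
[536.  287.7]
needle slope [-5.90910811e-02  3.17747059e+02] state [0.43218302 0.10743235 0.0732188 ] [ 4.70418891 -9.08232717  1.48888954]
mark slope -0.051843749453470526
```

Call:
{"fn": "send_rows", "kwargs": {
  "steps": [
    {"dp": [0, 0, 0], "roll": 0, "jaw": 60},
    {"dp": [0, 0, 0], "roll": 0, "jaw": 60},
    {"dp": [0, 0, 0], "roll": 0, "jaw": 60}
  ],
  "newtons": 25
}}

```text
time_s: 6.58
tcp_pos: [0.4323, 0.1091, 0.0732]
eef_rot: [180.0, 0.0, -166.5]
contact_force: [-0.4, 0.4, 0.2]
gripper_width: 0.0521
gripper_force: 0.0
```

```bash
python3 dial.py
```

```text
[240.  303.5]
[250.  302.8]
[260.  302.3]
[270.  301.9]
[350.  297.1]
[390. 295.]
[430.  292.6]
[450.  291.8]
[524.  288.9]
[530.  288.7]
[536.  288.8]
needle slope [-5.56775933e-02  3.16800071e+02] state [0.43227888 0.10903735 0.07324505] [-0.27591565  1.74426566 -0.4293903 ]
mark slope -0.04938915129161994
```

The needle is within 0.006 rad of the mark. I'll rise and go over to look at the probe.

Call:
{"fn": "send_rows", "kwargs": {
  "steps": [
    {"dp": [0, 0, -40], "roll": 0, "jaw": 60},
    {"dp": [0, 0, -95], "roll": 0, "jaw": 60},
    {"dp": [0, 0, -150], "roll": -0.17, "jaw": 80},
    {"dp": [10, -45, -180], "roll": -0.34, "jaw": 100},
    {"dp": [22, -95, -205], "roll": -0.51, "jaw": 100}
  ],
  "newtons": 25
}}

```text
time_s: 7.25
tcp_pos: [0.4333, 0.0124, 0.2793]
eef_rot: [-180.0, 0.1, -137.1]
contact_force: [0.8, 0.2, -1.1]
gripper_width: 0.0771
gripper_force: 0.0
```

```bash
cat > to.py <<'E'
import sys; from h import *
s=r.get_state(); t=np.array([float(v) for v in sys.argv[1:4]]); yaw=np.radians(s["eef_rot"][2])
d=t-s["tcp_pos"]; x=np.array([np.cos(yaw),np.sin(yaw)]); y=np.array([np.sin(yaw),-np.cos(yaw)])
print("dp mm",(1000*np.array([x@d[:2],y@d[:2],-d[2]])).round(1)); 
if len(sys.argv)>4: print("roll",-np.radians((float(sys.argv[4])-s["eef_rot"][2]+180)%360-180))
print(s["tcp_pos"],s["eef_rot"],s["joints"].round(0),s["contact_force"].round(1),s["gripper_width"],s["time_s"])
E
python3 to.py .434 -.188 .30 -90
```

```text
dp mm [ 135.9 -147.3  -20.7]
roll -0.8218988285192015
[0.43327684 0.01244074 0.27930333] [-1.79969049e+02  1.26297128e-01 -1.37091334e+02] [ 28.  -5. -24.  -0. -70. -75.] [ 0.8  0.2 -1.1] 0.07714000104229682 7.25
```

Call:
{"fn": "send_rows", "kwargs": {
  "steps": [
    {"dp": [29, -31, -8], "roll": -0.17, "jaw": 100},
    {"dp": [58, -62, -14], "roll": -0.34, "jaw": 100},
    {"dp": [90, -98, -20], "roll": -0.51, "jaw": 100},
    {"dp": [120, -130, -20], "roll": -0.68, "jaw": 100},
    {"dp": [135, -147, -20], "roll": -0.82, "jaw": 100}
  ],
  "newtons": 25
}}

```text
time_s: 7.88
tcp_pos: [0.4325, -0.1884, 0.2975]
eef_rot: [180.0, 0.0, -90.3]
contact_force: [-0.1, 0.4, 0.1]
gripper_width: 0.0873
gripper_force: 0.0
```

Call:
{"fn": "send_rows", "kwargs": {
  "steps": [
    {"dp": [0, 0, 0], "roll": 0, "jaw": 100},
    {"dp": [0, 0, 0], "roll": 0, "jaw": 100}
  ],
  "newtons": 25
}}

```text
time_s: 8.12
tcp_pos: [0.4327, -0.1865, 0.2974]
eef_rot: [180.0, 0.0, -90.7]
contact_force: [-0.2, 0.8, 0.6]
gripper_width: 0.0877
gripper_force: 0.0
```

```bash
python3 to.py .434 -.257 .30 -90; python3 - <<'E'
from h import *
import pickle
c=cap("wrist"); pickle.dump(c,open("w3.pkl","wb"))
print(proj(c,[[.434,-.257,.11],[.434,-.257,.04]]))
cv2.imwrite("pics/crop4.png",cv2.resize(c["image"][0:220,180:500],None,fx=2.4,fy=2.4,interpolation=cv2.INTER_CUBIC))
E
```

```text
dp mm [70.5 -2.2 -2.6]
roll -0.012070805848664476
[ 0.43269058 -0.18650107  0.2973732 ] [ 1.79985710e+02  1.39681702e-02 -9.06916062e+01] [  1.  -1. -19.  -0. -73.  -1.] [-0.2  0.8  0.6] 0.087653035562583 8.125
[[317.62353979 121.40965904]
 [318.05881044 121.68735166]]
```

View pics/crop4.png

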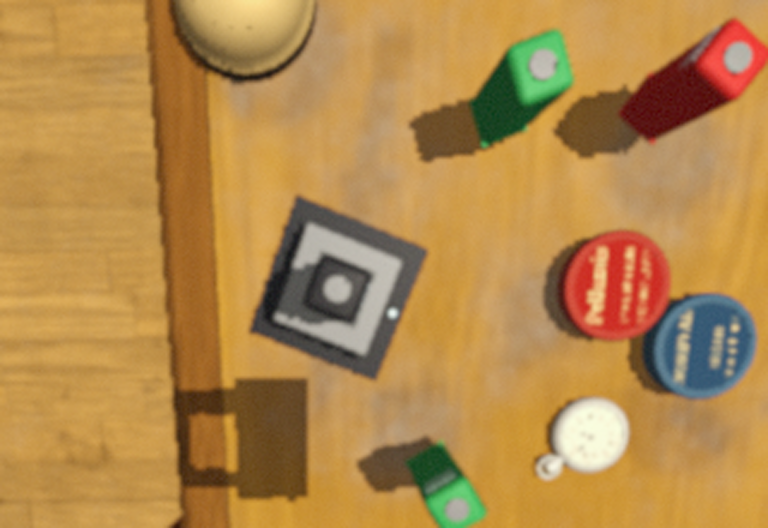

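The crop shows the probe top disc at full-picture pixel (320.8,120.4), in a dock turned about 21° in the image. The green and red lookalikes and the bell (top left) are clear of the gripper.

```bash
python3 - <<'E'
from h import *
import pickle
c=pickle.load(open("w3.pkl","rb"))
f=lambda p,z:onz(c,(p[0]/2.4+180-.3,p[1]/2.4-.3),z)[:2]
P=[f(p,.003) for p in((298,197),(427,250),(375,378),(251,330))]
print("foot c",np.mean(P,0))
for i in range(4):
    e=P[(i+1)%4]-P[i]; print(np.linalg.norm(e),(np.degrees(np.arctan2(e[1],e[0])))%90)
print("top",f((338,289),.11))
Q=[f(p,.11) for p in((325,252),(373,270),(353,320),(305,303))]
print(np.mean(Q,0),[np.linalg.norm(Q[i]-Q[i-1]) for i in range(4)])
E
```

```text
foot c [ 0.43082254 -0.2585207 ]
0.08140963732851082 68.13883155104648
0.08111490557571195 67.78123424784796
0.08117981746740266 68.30383513587286
0.08134758013490032 67.94436580714789
top [ 0.43081775 -0.2583202 ]
[ 0.43035879 -0.25941541] [np.float64(0.023980759900516565), np.float64(0.02291221012327551), np.float64(0.023698739446753624), np.float64(0.023156290305935183)]
```

```bash
python3 to.py .431 -.258 .18 -112
```

```text
dp mm [ 71.8   1.  117.5]
roll 0.37288667357412186
[ 0.43279724 -0.18625966  0.29748868] [-1.79998598e+02  1.02446811e-02 -9.06351674e+01] [  1.  -1. -19.  -0. -73.  -1.] [-1.1 -0.1  0.8] 0.08789301578569299 8.175
```

Call:
{"fn": "send_rows", "kwargs": {
  "steps": [
    {"dp": [36, 0.5, 0], "roll": 0.18, "jaw": 100},
    {"dp": [72, 1, 30], "roll": 0.37, "jaw": 100},
    {"dp": [72, 1, 80], "roll": 0.37, "jaw": 100},
    {"dp": [72, 1, 117], "roll": 0.37, "jaw": 100},
    {"dp": [72, 1, 117], "roll": 0.37, "jaw": 100}
  ],
  "newtons": 25
}}

```text
time_s: 8.8
tcp_pos: [0.4296, -0.2576, 0.1784]
eef_rot: [179.7, -0.0, -111.8]
contact_force: [0.8, 0.0, 0.3]
gripper_width: 0.0876
gripper_force: 0.0
```

```bash
python3 to.py .431 -.258 .065 -112
```

```text
dp mm [ -0.2  -1.4 113.4]
roll 0.004167859310998269
[ 0.42959816 -0.25763039  0.17841499] [ 1.79693069e+02 -4.48287237e-02 -1.11761199e+02] [ -8.   7. -26.  -0. -57. -13.] [0.8 0.  0.3] 0.08759753463758957 8.8
```

Call:
{"fn": "send_rows", "kwargs": {
  "steps": [
    {"dp": [0, -1, 40], "roll": 0, "jaw": 100},
    {"dp": [0, -1, 80], "roll": 0, "jaw": 100},
    {"dp": [0, -1, 113], "roll": 0, "jaw": 100},
    {"dp": [0, -1, 113], "roll": 0, "jaw": 100},
    {"dp": [0, -1, 113], "roll": 0, "jaw": 100}
  ],
  "newtons": 12
}}

```text
time_s: 9.43
tcp_pos: [0.4338, -0.2592, 0.0697]
eef_rot: [-179.8, 0.0, -111.7]
contact_force: [0.3, 0.3, 0.3]
gripper_width: 0.0878
gripper_force: 0.0
```

Call:
{"fn": "send_rows", "kwargs": {
  "steps": [
    {"dp": [0, 0, 0], "roll": 0, "jaw": 20},
    {"dp": [0, 0, 0], "roll": 0, "jaw": 20},
    {"dp": [0, 0, 0], "roll": 0, "jaw": 20},
    {"dp": [0, 0, 0], "roll": 0, "jaw": 20},
    {"dp": [0, 0, 0], "roll": 0, "jaw": 20}
  ],
  "newtons": 12
}}

```text
time_s: 10.05
tcp_pos: [0.432, -0.2592, 0.0675]
eef_rot: [180.0, -0.0, -111.8]
contact_force: [-0.4, -0.4, -0.2]
gripper_width: 0.0431
gripper_force: 0.0
```

```bash
python3 to.py .431 -.258 .065 -112
```

```text
dp mm [-0.7  1.3  2.5]
roll 0.004091229735009322
[ 0.43196583 -0.25918598  0.0675071 ] [ 1.79992088e+02 -2.24124112e-03 -1.11765590e+02] [ -9.  15. -33.   0. -41. -13.] [-0.4 -0.4 -0.2] 0.04310614174862918 10.05
```

Call:
{"fn": "send_rows", "kwargs": {
  "steps": [
    {"dp": [-0.7, 1.2, 2.5], "roll": 0, "jaw": 20},
    {"dp": [-0.7, 1.2, 2.5], "roll": 0, "jaw": 20},
    {"dp": [-0.7, 1.2, 2.5], "roll": 0, "jaw": 20},
    {"dp": [-0.7, 1.2, 2.5], "roll": 0, "jaw": 20}
  ],
  "newtons": 20
}}

```text
time_s: 10.55
tcp_pos: [0.4311, -0.258, 0.0649]
eef_rot: [180.0, -0.0, -111.8]
contact_force: [0.0, -0.7, -1.4]
gripper_width: 0.026
gripper_force: 20.0
```

```bash
python3 to.py .431 -.258 .065 -112; python3 - <<'E'
from plant import r
import numpy as np
print(r.get_state()["gripper_force"],r.get_state()["moment"])
E
```

```text
dp mm [ 0.   0.1 -0.1]
roll 0.004133931457770967
[ 0.4310917  -0.2580083   0.06492587] [ 1.79984807e+02 -5.67227530e-04 -1.11763143e+02] [ -8.  15. -34.  -0. -41. -13.] [ 0.  -0.7 -1.4] 0.02602928421881322 10.55
19.997196793556213 [-0.03691846 -0.03520882  0.02903251]
```

Call:
{"fn": "send_rows", "kwargs": {
  "steps": [
    {"dp": [0, 0, -25], "roll": 0, "jaw": 20},
    {"dp": [0, 0, -60], "roll": 0, "jaw": 20},
    {"dp": [0, 0, -100], "roll": 0, "jaw": 20},
    {"dp": [0, 0, -145], "roll": 0, "jaw": 20},
    {"dp": [0, 0, -145], "roll": 0, "jaw": 20}
  ],
  "newtons": 35
}}

```text
time_s: 11.18
tcp_pos: [0.4332, -0.2586, 0.2137]
eef_rot: [-179.6, 0.0, -111.7]
contact_force: [0.1, 0.7, -1.6]
gripper_width: 0.0259
gripper_force: 35.0
```

```bash
python3 to.py .465 .042 .21 -112
```

```text
dp mm [-291.1   81.7    3.7]
roll 0.004712834480568724
[ 0.43316968 -0.25864126  0.21371014] [-1.79599200e+02  4.38902803e-02 -1.11729974e+02] [ -8.   5. -23.   0. -61. -13.] [ 0.1  0.7 -1.6] 0.025887358381174695 11.175
```

Call:
{"fn": "send_rows", "kwargs": {
  "steps": [
    {"dp": [-29, 8, 0], "roll": 0, "jaw": 20},
    {"dp": [-73, 20, 0], "roll": 0, "jaw": 20},
    {"dp": [-120, 34, 0], "roll": 0, "jaw": 20},
    {"dp": [-167, 47, 0], "roll": 0, "jaw": 20},
    {"dp": [-214, 60, 0], "roll": 0, "jaw": 20}
  ],
  "newtons": 35
}}

```text
time_s: 11.8
tcp_pos: [0.4542, -0.0356, 0.2092]
eef_rot: [179.9, -0.0, -111.8]
contact_force: [0.1, 0.6, -1.0]
gripper_width: 0.026
gripper_force: 35.0
```

Call:
{"fn": "send_rows", "kwargs": {
  "steps": [
    {"dp": [-40, 11, 0], "roll": 0, "jaw": 20},
    {"dp": [-65, 18, 0], "roll": 0, "jaw": 20},
    {"dp": [-77, 21, 0], "roll": 0, "jaw": 20},
    {"dp": [-77, 21, 0], "roll": 0, "jaw": 20},
    {"dp": [-77, 21, 0], "roll": 0, "jaw": 20}
  ],
  "newtons": 35
}}

```text
time_s: 12.42
tcp_pos: [0.4635, 0.0416, 0.2097]
eef_rot: [180.0, -0.0, -111.8]
contact_force: [1.0, -0.6, -1.1]
gripper_width: 0.026
gripper_force: 35.0
```

```bash
cat > ring.py <<'E'
from h import *
def ring(c,z,near):
    hsv=cv2.cvtColor(c["image"],cv2.COLOR_BGR2HSV)
    m=((hsv[...,1]<70)&(hsv[...,2]>150)).astype(np.uint8)*255
    cs,hi=cv2.findContours(m,cv2.RETR_CCOMP,cv2.CHAIN_APPROX_NONE)
    for i,k in enumerate(cs):
        if len(k)<15: continue
        (u,v),ax,_=cv2.fitEllipse(k); P=onz(c,(u,v),z)
        if np.linalg.norm(P[:2]-near)<.03: print("hole" if hi[0][i][3]>=0 else "outer",(u,v),ax,P)
E
python3 - <<'E'
from ring import *
import pickle
for n in("wrist","scene","side"):
    c=cap(n); pickle.dump(c,open(n+"4.pkl","wb")); cv2.imwrite("pics/%s4.png"%n,c["image"]); print(n,proj(c,[[.438,-.022,.068]])); ring(c,.068,np.array([.438,-.022]))
s=r.get_state(); print(s["tcp_pos"],s["eef_rot"],s["gripper_width"])
E
```

```text
wrist [[319.28432218 123.70326574]]
outer (316.9080810546875, 126.30282592773438) (36.32020568847656, 37.2275505065918) [ 0.4409604  -0.02062941  0.068     ]
hole (316.81683349609375, 126.40587615966797) (21.095348358154297, 21.56549835205078) [ 0.44107543 -0.02057393  0.068     ]
outer (335.15557861328125, 117.36721801757812) (137.5037384033203, 192.6187744140625) [ 0.42208439 -0.02182039  0.068     ]
scene [[348.68469215 198.62312657]]
outer (349.4953918457031, 197.4263916015625) (9.231898307800293, 11.527201652526855) [ 0.4440807  -0.02050282  0.068     ]
side [[338.59912403 216.1861987 ]]
outer (339.5653076171875, 216.38436889648438) (5.178947925567627, 9.122634887695312) [ 0.44117865 -0.02367679  0.068     ]
[0.46370118 0.04152069 0.20996021] [ 1.79993278e+02 -4.72676235e-03 -1.11822559e+02] 0.026406149405875986
```

The ring is at (0.441,-0.0206) by the wrist view, and the side view agrees within 3 mm. I'll move the probe above it.

```bash
python3 to.py .441 -.0206 .145 -112
```

```text
dp mm [66.1 -2.  65. ]
roll 0.003096925997995808
[0.46370118 0.04152069 0.20996021] [ 1.79993278e+02 -4.72676235e-03 -1.11822559e+02] [ 29.   2. -27.  -0. -61. -51.] [ 0.1 -0.5 -1.4] 0.026406149405875986 12.575
```

Call:
{"fn": "send_rows", "kwargs": {
  "steps": [
    {"dp": [25, -1, 0], "roll": 0, "jaw": 20},
    {"dp": [50, -1.5, 15], "roll": 0, "jaw": 20},
    {"dp": [66, -2, 40], "roll": 0, "jaw": 20},
    {"dp": [66, -2, 65], "roll": 0, "jaw": 20},
    {"dp": [66, -2, 65], "roll": 0, "jaw": 20}
  ],
  "newtons": 35
}}

```text
time_s: 13.2
tcp_pos: [0.4399, -0.0208, 0.1438]
eef_rot: [179.9, -0.1, -111.8]
contact_force: [0.6, -0.7, -0.5]
gripper_width: 0.0256
gripper_force: 35.0
```

Call:
{"fn": "send_rows", "kwargs": {
  "steps": [
    {"dp": [0, 0, 0], "roll": 0, "jaw": 20},
    {"dp": [0, 0, 0], "roll": 0, "jaw": 20},
    {"dp": [0, 0, 0], "roll": 0, "jaw": 20}
  ],
  "newtons": 35
}}

```text
time_s: 13.58
tcp_pos: [0.4417, -0.0195, 0.1457]
eef_rot: [-179.9, 0.1, -111.7]
contact_force: [-0.1, -0.8, -0.6]
gripper_width: 0.0257
gripper_force: 35.0
```

```bash
python3 to.py .441 -.0206 .135 -112; python3 - <<'E'
from h import *
import pickle
tip=np.array([.441,-.0206,.084])
A=[]
for n in("scene","side"):
    c=cap(n); pickle.dump(c,open(n+"5.pkl","wb")); p=proj(c,[tip,[.441,-.0206,.068]]); print(n,p)
    x,y=p[0].astype(int); A.append(cv2.resize(c["image"][y-35:y+25,x-40:x+40],None,fx=5,fy=5,interpolation=cv2.INTER_CUBIC)); print(x,y)
x=cap("wrist"); cv2.imwrite("pics/crop5.png",np.hstack(A))
E
```

```text
dp mm [ 1.2  0.2 10.7]
roll 0.004467554260350023
[ 0.44165953 -0.01953178  0.14571696] [-1.79943318e+02  5.14895000e-02 -1.11744028e+02] [ 23.   3. -35.   0. -51. -45.] [-0.1 -0.8 -0.6] 0.0256533099605969 13.575
scene [[349.26243337 194.2674864 ]
 [348.92177557 197.93549021]]
349 194
side [[339.39778971 212.05070813]
 [339.40150569 215.90838814]]
339 212
```

View pics/crop5.png

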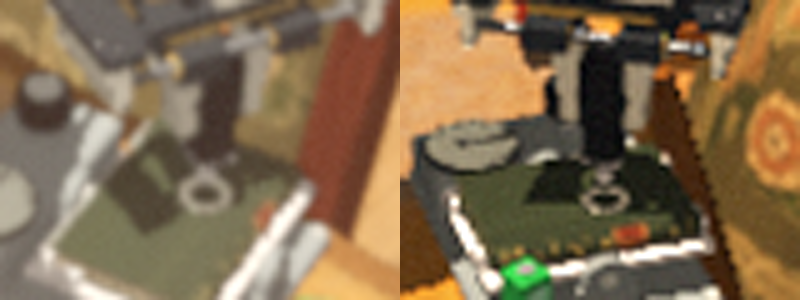

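The view shows the nose just above the ring. In the side half the nose is at (604,172) and the ring at (606,197), so they line up. In the scene half the barrel looks slightly right, at about x 220 against the ring at 206, so I'll check numerically.

```bash
python3 - <<'E'
from h import *
import pickle
for n in("scene","side"):
    c=pickle.load(open(n+"5.pkl","rb")); g=cv2.cvtColor(c["image"],cv2.COLOR_BGR2GRAY); 
    Z=[.14,.13,.12,.11,.1,.095,.09,.084]; p=proj(c,[[.4417,-.0195,z] for z in Z]); print(n); print(np.c_[Z,p].round(2))
    x,y=p[4].round().astype(int)
    print("cols",x-12,"..")
    for q in range(y-14,y+12): print(q,*g[q,x-12:x+15])
E
```

```text
scene
[[1.4000e-01 3.5036e+02 1.8063e+02]
 [1.3000e-01 3.5013e+02 1.8308e+02]
 [1.2000e-01 3.4991e+02 1.8550e+02]
 [1.1000e-01 3.4969e+02 1.8790e+02]
 [1.0000e-01 3.4947e+02 1.9026e+02]
 [1.0000e-01 3.4936e+02 1.9144e+02]
 [9.0000e-02 3.4925e+02 1.9260e+02]
 [8.0000e-02 3.4913e+02 1.9400e+02]]
cols 337 ..
176 116 122 124 125 127 135 133 128 121 125 131 121 88 63 58 55 54 55 54 60 95 142 157 156 146 138 122
177 124 125 126 125 127 136 142 145 146 147 148 134 92 65 53 57 55 56 58 63 98 141 157 155 145 132 122
178 125 126 125 127 125 135 143 153 157 156 151 126 86 59 56 54 58 54 57 65 100 142 157 155 140 129 119
179 127 125 125 127 124 134 142 152 156 157 142 109 72 55 54 56 57 53 58 70 109 146 155 152 138 128 117
180 126 126 129 129 129 138 141 149 156 154 135 97 68 56 60 55 56 61 59 76 112 143 156 150 135 124 118
181 124 125 127 129 133 137 141 147 154 154 142 106 72 58 53 56 53 60 60 76 109 135 143 139 131 127 126
182 120 133 133 127 130 138 143 146 154 157 149 115 73 55 57 56 56 55 58 81 109 125 132 129 129 129 131
183 131 151 137 119 121 130 140 147 154 157 151 115 76 56 51 54 57 5
[... 3692 characters left out ...]
1 35 31 27 31 29 27 59 82 69 109 145 140 88 24 25 31 28 30 27 30 30 25 30 29 31 41
213 27 30 24 30 27 33 26 59 79 50 62 112 100 51 26 27 22 32 25 30 32 27 30 32 30 25 31
214 27 32 29 27 31 29 30 47 73 81 82 68 73 92 87 57 29 30 30 27 27 25 27 30 23 30 24
215 30 31 26 25 28 28 40 56 85 117 116 87 88 122 120 106 68 23 31 31 26 29 35 32 27 33 31
216 26 27 31 25 25 23 46 108 122 68 18 22 24 19 49 126 109 30 28 32 31 23 25 32 24 31 33
217 50 45 47 50 47 48 44 101 121 88 50 28 25 40 75 118 98 36 28 28 43 50 42 28 29 28 30
218 79 79 79 82 80 85 80 76 109 152 126 73 77 84 117 106 49 25 21 29 48 67 47 26 27 31 34
219 77 78 80 80 78 84 78 78 64 145 152 105 110 98 84 68 47 47 47 47 50 46 43 46 48 39 29
```

The nose sits over the ring in both views, within about 0.5 px. Descending now.

Call:
{"fn": "send_rows", "kwargs": {
  "steps": [
    {"dp": [0.5, 0, 5], "roll": 0, "jaw": 20},
    {"dp": [1, 0, 10], "roll": 0, "jaw": 20},
    {"dp": [1, 0, 14], "roll": 0, "jaw": 20},
    {"dp": [1, 0, 14], "roll": 0, "jaw": 20},
    {"dp": [1, 0, 14], "roll": 0, "jaw": 20}
  ],
  "newtons": 35
}}

```text
time_s: 14.35
tcp_pos: [0.4409, -0.0207, 0.131]
eef_rot: [180.0, -0.0, -111.8]
contact_force: [0.5, -0.1, -1.2]
gripper_width: 0.0259
gripper_force: 35.0
```

```bash
python3 to.py .441 -.0206 .125 -112
```

```text
dp mm [-0.2 -0.   6. ]
roll 0.004261928876121259
[ 0.44091311 -0.02073538  0.13102364] [ 1.79999955e+02 -6.18380266e-03 -1.11755809e+02] [ 23.   4. -36.   0. -49. -45.] [ 0.5 -0.1 -1.2] 0.025909121142515732 14.35
```

Call:
{"fn": "send_rows", "kwargs": {
  "steps": [
    {"dp": [0, 0, 1.5], "roll": 0, "jaw": 20},
    {"dp": [0, 0, 3], "roll": 0, "jaw": 20},
    {"dp": [0, 0, 3], "roll": 0, "jaw": 20},
    {"dp": [0, 0, 3], "roll": 0, "jaw": 20}
  ],
  "newtons": 35
}}

```text
time_s: 14.85
tcp_pos: [0.4409, -0.0207, 0.1281]
eef_rot: [-180.0, 0.0, -111.8]
contact_force: [0.2, 0.7, 0.3]
gripper_width: 0.0257
gripper_force: 35.0
```

Call:
{"fn": "send_rows", "kwargs": {
  "steps": [
    {"dp": [0, 0, 1], "roll": 0, "jaw": 20},
    {"dp": [0, 0, 2], "roll": 0, "jaw": 20},
    {"dp": [0, 0, 2], "roll": 0, "jaw": 20},
    {"dp": [0, 0, 2], "roll": 0, "jaw": 20}
  ],
  "newtons": 35
}}

```text
time_s: 15.35
tcp_pos: [0.441, -0.0207, 0.1261]
eef_rot: [-180.0, 0.0, -111.8]
contact_force: [-0.0, 0.2, 2.1]
gripper_width: 0.0259
gripper_force: 35.0
```

```bash
cat > f.py <<'E'
from h import *
F=[];Z=[]
for i in range(6):
    r.capture("side"); s=r.get_state(); F.append(s["contact_force"]); Z.append(s["tcp_pos"])
print(np.mean(F,0),np.std(F,0),np.mean(Z,0),s["time_s"])
E
python3 f.py
```

```text
[0.01331019 0.24014752 2.40113254] [0.34725079 0.30617301 0.30885747] [ 0.4409487  -0.02068598  0.12609443] 15.65
```

Call:
{"fn": "send_rows", "kwargs": {
  "steps": [
    {"dp": [0, 0, 0.6], "roll": 0, "jaw": 20},
    {"dp": [0, 0, 0.6], "roll": 0, "jaw": 20},
    {"dp": [0, 0, 0.6], "roll": 0, "jaw": 20},
    {"dp": [0, 0, 0.6], "roll": 0, "jaw": 20}
  ],
  "newtons": 35
}}

```text
time_s: 16.15
tcp_pos: [0.441, -0.0207, 0.1255]
eef_rot: [-180.0, 0.0, -111.8]
contact_force: [0.6, 0.8, 2.9]
gripper_width: 0.0258
gripper_force: 35.0
```

```bash
python3 f.py; python3 - <<'E'
from ring import *
for n in("scene","side"):
    c=cap(n); g=cv2.cvtColor(c["image"],cv2.COLOR_BGR2GRAY); p=proj(c,[[.441,-.0207,.068]])[0].round().astype(int); print(n,p)
    for q in range(p[1]-7,p[1]+6): print(q,*g[q,p[0]-9:p[0]+10])
E
```

```text
[0.06539732 0.60832252 2.62054671] [0.55181531 0.43672272 0.58616324] [ 0.4409477  -0.02068812  0.1254667 ] 16.45
scene [349 198]
191 75 71 76 91 115 120 113 93 71 59 56 55 57 56 56 61 68 73 69
192 86 71 73 78 89 92 80 64 59 57 55 54 56 57 59 61 67 72 69
193 90 77 71 72 81 88 80 63 53 58 58 54 59 61 62 67 69 71 66
194 101 83 73 70 77 94 100 82 64 57 58 58 57 61 72 80 76 74 76
195 108 92 74 71 88 117 127 100 75 59 63 66 66 69 91 94 83 78 90
196 104 101 89 75 98 143 144 113 93 84 81 85 85 98 108 98 83 77 85
197 93 105 102 89 109 150 148 119 116 121 113 97 94 118 135 111 81 79 87
198 80 102 105 98 108 148 153 128 119 131 130 110 106 133 145 113 86 94 105
199 75 86 92 91 97 130 149 139 127 131 133 128 130 147 136 105 90 107 112
200 71 75 77 81 91 100 123 132 143 147 149 148 136 135 117 97 99 111 116
201 70 72 72 74 82 88 95 110 121 128 130 130 120 119 112 107 112 114 117
202 68 73 74 77 88 97 101 105 98 98 100 109 110 117 115 115 113 117 120
203 73 72 83 94 103 110 115 114 108 107 106 113 116 116 114 116 115 114 117
side [339 216]
209 21 24 20 26 26 16 14 17 14 20 15 15 12 14 13 26 19 24 31
210 31 25 24 25 21 22 13 21 14 17 19 17 20 10 25 30 25 25 25
211 28 27 29 25 39 38 14 16 19 24 27 14 13 25 32 25 21 30 33
212 30 33 27 42 65 54 13 12 21 15 17 9 9 35 39 25 27 35 23
213 27 30 29 58 78 63 28 22 18 16 15 6 10 33 37 36 29 31 27
214 31 29 25 61 85 74 53 39 49 49 61 70 67 46 32 30 30 34 30
215 29 25 32 46 69 66 75 62 86 92 97 100 99 100 69 21 24 32 31
216 24 26 27 22 18 98 125 73 87 113 90 48 49 128 111 28 28 28 31
217 50 46 44 40 24 101 124 90 103 124 120 85 72 123 100 37 25 29 32
218 80 75 78 57 23 51 109 127 98 78 78 79 119 106 50 24 28 30 28
219 75 79 80 70 52 42 53 90 107 99 100 84 67 52 38 52 48 50 39
220 78 79 83 83 80 77 79 73 78 58 45 45 43 40 68 79 79 79 64
221 74 77 79 74 77 74 78 76 75 81 77 80 79 79 78 83 87 100 86
```

```bash
python3 -c "
from plant import r
print(r.close_job())"
```

```text
the job is handed in; nothing more can be done
None
```

The stage is level to within about 0.006 rad on the dial, and the probe is held upright inside the paper ring with its nose about 3.7 mm of 8 mm in (estimated from the wrist force). I handed the job in at about 16.6 s; no verdict was returned.

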